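Roll a cap sheet home on a vial rack

ROBOT

A 7-joint arm with a two-finger parallel gripper is mounted at the origin on the work surface. World frame = base frame: x ahead of the robot, y to its left, z up, the work surface at z = 0. Lengths are in m, angles in rad, forces in N, time in s.
With the tool pointing down it reaches from about 0.425 to 0.8 m from the base axis. Payload 8.3 kg.
Tool frame: the origin (TCP) lies at the very end of the fingers, on their centre line; the grasp point (between the pads) lies 19 mm behind it (bot.pinch_z is the distance from the TCP to the grasp point, in m); z points along the fingers, x is the direction in which the jaws open and shut, and the axes are right-handed (so a half turn about z gives the same grasp; the last joint's range is limited). The gripper opens to 85 mm and grips with 20 to 120 N. Pads are 22 mm wide; open, the fingers measure 114 mm over their backs; the gripper's body (76 mm by 85 mm) begins 54 mm behind the grasp point. The pads swing forward as they close: fully open they stand 13 mm farther back than shut.
Start: joints at [1.072, 0.383, 0.016, 1.37, -0.006, 1.388, -0.046], TCP at [0.264, -0.567, 0.231] pointing down, gripper open.
Joint ranges: [-2.95, 2.95], [-0.25, 2.06], [-1.52, 1.56], [0.18, 2.33], [-1.44, 4.58], [0.02, 2.06], [-3.01, 3.01]. Speed limits (rad/s): [2.39, 2.39, 3.01, 3.01, 3.14, 3.14, 3.14].

INTERFACE

Orientations are given as a unit quaternion [x, y, z, w].
In Python, from bench import bot, viewer, hand_in gives the robot as it stands.
- The arm moves only by the tool servo_tool, never from a script. Its argument "rows" is text: rows parted by semicolons, each of 7 numbers parted by spaces: the turn, a rotation vector about the tool's x, y, z in rad, then the shift along the tool's x, y, z in m, then the closure in counts, from 0 (fully open) to 255 (shut). A call has 1 to 5 rows; each row shifts and turns the pose as measured when the row begins, along the tool's axes as they then stand; what a row does not reach is not made up. A row lasts 1/12 s, in which the tool goes at most 41.7 mm and 7.16 degrees, less where a joint would pass 70% of its speed; a pose out of reach is approached as far as the arm can. A call is refused whole if a number of a shift passes 0.0417 or a number of a turn 0.125, either way. A call with a gripper value outside its range is refused whole. The fingers move at their own pace and stop on an object; "force" is the grip in N (left out, the last holds). Time passes only in rows, so rows that do not move let the fingers close. It gives the time, the measured TCP pose, the force and the opening at its end, in the units of the state.
- bot.observe(): the state, without advancing time (a new reading comes with each control period).
- viewer.camera(name): name is "side" or "top"; returns a dict with "color" (480x640x3 uint8, red, green, blue), "range_z" (480x640 float32, m along the optical axis (not along the pixel's ray), 0 where there is no reading), "intrinsics" (3x3 intrinsics, pixels), "k1" (the pictures are not rectified: a ray, as slopes to the right and down, at radius r is drawn at 1 + k1 r^2 times it, then the intrinsics apply), "R" (3x3) and "t" (3): a world point X has camera coordinates R X + t. Camera axes: x right, y down, z forward; pixel columns grow to the right and rows downward; lengths in m; the calibration is good to about 2 mm. A picture is of the moment at which its call begins.
- hand_in(): hands the job in, once; it reports no verdict.
The state is a dict: "t": time; "joint_positions": joint angles; "dq": joint speeds; "tau": joint torques, N m; "ee_pos": TCP position; "eef_rot": TCP orientation; "force": force on the tool from outside, world axes, zero at the start; "torque": the same for the moment, N m; "gripper_width": finger opening in m.
Only numpy, scipy, OpenCV 4.12 (cv2) and the standard library are available. Lean on these libraries where they do the work, as an engineer would, in place of code of your own. Each camera call takes 0.05 s, during which the arm holds its last target. There are 200 camera calls.

TASK

Take the hand roller from its stand and roll it along the cap sheet on the vial rack, pressing steadily but gently so the glass is not overloaded, until every slat of the sheet is fully home; press with the roller, never with the fingers. Then put the roller back upright on its stand as it was and let go, leaving the other things where they are.

Things in the scene. Friction and masses are not known exactly. Their poses are not given: they have to be found in the camera images.
- sheet (a point): centre of the cap sheet's top before pressing, as if level at its nominal 60 mm above the table; x = the direction to roll, across the slats; z up. Five flat grey rigid slats side by side at 24 mm pitch along x, each 22.6 (x) by 76 mm (y), 6 mm thick (in all 119 by 76 mm). Each goes down 3 mm to a hard stop; it gives way above about 13 N, and a steady 16 to 20 N seats it.
- rack: the fixed vial rack under the sheet, origin under its centre, axes as the sheet's: an aluminium tray, 136 (x) by 88 mm (y), walls 20 mm high, with five rows of three glass vials on a clamped cradle. The cradle may lie 8 mm high or low, lean 0.07 rad up or down along x (row by row 1 mm more or less), and the slats and stops with it: feel for them. Over 25 N from the roller overloads the glass.
- slat1 (a joint): slat number 1 of 5 counted along the sheet's x axis (its centre line at x = -48 mm from the sheet's centre). Joint value in m: 0 = standing proud as found, 0.003 = fully home on its stop. It resists with about 13 N of friction, does not spring back, and stays where it is left.
- slat2 (a joint): slat number 2 of 5 counted along the sheet's x axis (its centre line at x = -24 mm from the sheet's centre). Joint value in m: 0 = standing proud as found, 0.003 = fully home on its stop. It resists with about 13 N of friction, does not spring back, and stays where it is left.
- slat3 (a joint): slat number 3 of 5 counted along the sheet's x axis (its centre line at x = +0 mm from the sheet's centre). Joint value in m: 0 = standing proud as found, 0.003 = fully home on its stop. It resists with about 13 N of friction, does not spring back, and stays where it is left.
- slat4 (a joint): slat number 4 of 5 counted along the sheet's x axis (its centre line at x = +24 mm from the sheet's centre). Joint value in m: 0 = standing proud as found, 0.003 = fully home on its stop. It resists with about 13 N of friction, does not spring back, and stays where it is left.
- slat5 (a joint): slat number 5 of 5 counted along the sheet's x axis (its centre line at x = +48 mm from the sheet's centre). Joint value in m: 0 = standing proud as found, 0.003 = fully home on its stop. It resists with about 13 N of friction, does not spring back, and stays where it is left.
- roller_grip (a point): centre of the hand roller's upright black grip block, 26 mm (x) by 44 mm (y) by 52 mm high; grasp it across its 26 mm (x) from above. Under it a steel crossbar, 28 (x) by 100 (y) by 10 mm: top 26 mm, underside 36 mm below this point. The roller rolls along x and is the same after a half turn.
- roller: the hand roller, loose, about 0.4 kg, upright on its stand; origin at the centre of its crossbar's underside, axes as roller_grip. Below hangs a free-turning rubber drum between two cheeks (outer faces 64 mm apart): diameter 44 mm, 53 mm wide, axle along y, 64 mm below the grip centre, so its lowest line is 86 mm below the grip centre.
- drum (a joint): the roller's drum turning on its axle, rad, unlimited, 0 at the start; turns freely.
- stand_top (a point): centre of the roller's stand, level with its post tops, 62 mm above the table. Fixed dark steel: base 64 (x) by 116 (y) by 8 mm, two posts 36 (x) by 15 mm (y) at y = +44.5 and -44.5 mm. The crossbar rests flat across both posts: grip centre 36 mm above this point, drum hanging between them, cheeks 5 mm clear of each post; x, y as the roller's, either way round.
- vial_a: loose closed glass vial, 24 mm diameter, 60 mm high, standing; origin under its foot. Bystander.
- vial_b: as vial_a. Bystander.
- vial_c: as vial_a. Bystander.
- logger: loose white temperature logger, 45 by 85 by 22 mm; origin under its centre. Bystander.
- marker: loose white marker pen with a blue cap, lying, 140 mm long, 15 mm thick; origin under its middle. Bystander.
- coldpack: loose white rigid cold pack, 90 by 150 by 26 mm; origin under its centre. Bystander.
There are look-alikes about, which are no part of the job. Leave any yellow look-alike of the roller alone.

How it is judged:
By the outcome, as a careful person would: the job done as asked, in the order asked, and still so for the second after the job is handed in, with the robot touching nothing.
It also fails if it takes over 72 s, if anything falls off the work surface, if the arm or the gripper's body presses on something with over 40 N, if the wrist force passes 120 N, or if a joint passes its speed limit or range.

## Working session

There is one attempt and no reset: what is moved stays moved. The work goes in short steps, Python scripts to look and compute and a tool call to move; the robot and the scene stay as the last step left them, time stands still between calls to the robot, and variables do not carry over. Pictures are saved under pics/ and viewed, about 8 in all and at most 12, crops included, and the job is handed in when it is done.

Besides the shell and the picture viewer there is one more tool, called after ">>>" as a command line: name --argument value ..., lists and objects as JSON in quotes. servo_tool: Moves the arm, as the interface text tells. Its arguments: {"type":"object","properties":{"rows":{"type":"string"},"force":{"type":"number"}},"required":["rows"]}

```bash
ls; mkdir -p pics
cat > h.py <<'E'
import numpy as np,cv2
from bench import bot,viewer
def cam(n):
    c=viewer.camera(n); return c
def rays(c,uv):
    uv=np.atleast_2d(np.array(uv,float));K=c["intrinsics"]
    d=np.stack([(uv[:,0]-K[0,2])/K[0,0],(uv[:,1]-K[1,2])/K[1,1]],1)
    s=d.copy()
    for _ in range(20): s=d/(1+c["k1"]*(s**2).sum(1,keepdims=True))
    return np.c_[s,np.ones(len(s))]
def plane(c,uv,z):
    r=rays(c,uv)@c["R"]; o=-c["R"].T@c["t"]
    return o+r*((z-o[2])/r[:,2])[:,None]
def cloud(c):
    v,u=np.mgrid[0:480,0:640]
    r=rays(c,np.c_[u.ravel(),v.ravel()])*c["range_z"].reshape(-1,1)
    return ((r-c["t"])@c["R"]).reshape(480,640,3)
E
python3 - <<'E'
from h import *
for n in("top","side"):
    c=cam(n);cv2.imwrite(f"pics/{n}0.png",c["color"][:,:,::-1]);np.savez(n+"0.npz",**c)
    print(n,c["intrinsics"].tolist(),c["k1"],(-c["R"].T@c["t"]).round(3),c["R"].round(3).tolist())
s=bot.observe();print(s)
E
```

```text
pics
top [[526.4489717037297, 0.0, 325.4240555257042], [0.0, 526.4489717037297, 243.03448047010775], [0.0, 0.0, 1.0]] 0.03925985014648926 [ 0.396 -0.012  1.104] [[-0.001, -1.0, -0.0], [-0.986, 0.001, -0.164], [0.164, -0.0, -0.986]]
side [[549.1376552951842, 0.0, 320.024226694166], [0.0, 549.1376552951842, 242.89690474334543], [0.0, 0.0, 1.0]] 0.034836991132684424 [0.178 0.697 0.572] [[-0.885, -0.464, 0.023], [-0.252, 0.439, -0.863], [0.39, -0.77, -0.505]]
{'t': 0.1, 'joint_positions': array([ 1.07209606,  0.38415905,  0.0163629 ,  1.37105137, -0.00631952,
        1.3882291 , -0.04648808]), 'dq': array([-0.00023731, -0.00209466, -0.0003173 , -0.0008527 , -0.00193585,
        0.00030478,  0.00035655]), 'tau': array([ 5.01236980e-03, -6.29130864e+01,  8.48284420e-01, -3.72753704e+01,
        1.66005129e-02,  1.04705861e-02, -1.47909435e-05]), 'ee_pos': array([ 0.2636846 , -0.56613847,  0.23037464]), 'eef_rot': array([ 8.43270449e-01, -5.37488736e-01, -7.59281481e-04, -4.81934003e-04]), 'force': array([-0.26264049, -0.62639761, -0.16008954]), 'torque': array([-0.04092377, -0.01035541,  0.03115043]), 'gripper_width': 0.08516795545750286}
```

View pics/top0.png

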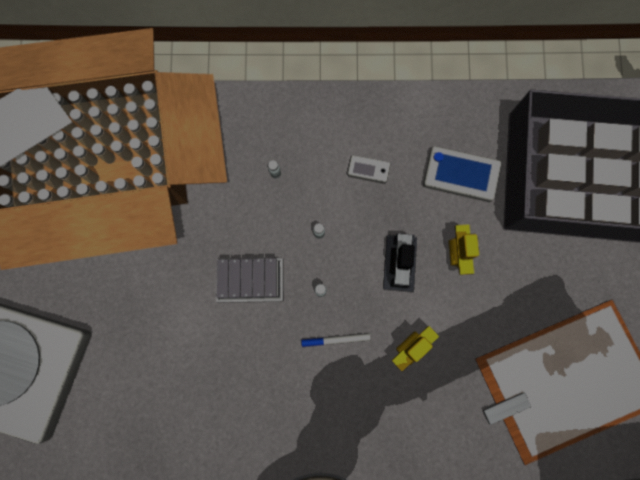

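View pics/side0.png

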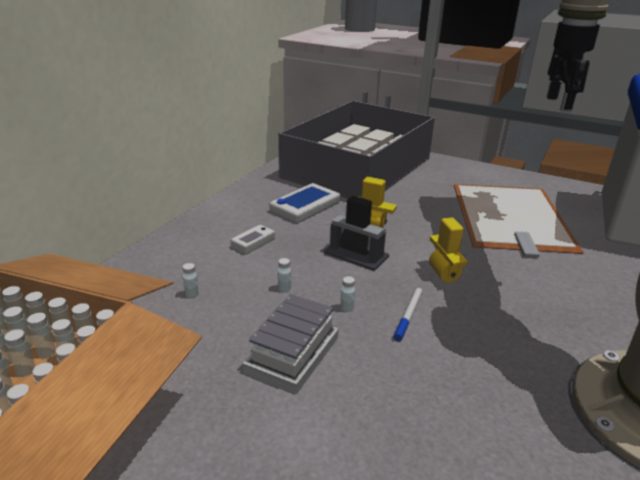

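Top view: the rack is at about (249,278), with its slats side by side along image x (world y). The roller, with its black grip, is at (402,260) on the stand. The yellow look-alikes are at (463,250) and (415,347), vials at (274,168), (319,230) and (320,290), and the marker at (335,341). The side view agrees. Next I'll measure with depth.

Run:
```python
from h import *
def rect(P): 
    (cx,cy),(w,h),a=cv2.minAreaRect((P[:,:2]*1000).astype(np.float32)); return [round(float(q),1) for q in(cx,cy,w,h,a)]
for n in("top","side"):
    c=dict(np.load(n+"0.npz"));X=cloud(c);col=c["color"].astype(int);mx=col.max(2);sat=mx-col.min(2)
    ok=c["range_z"]>0
    def box(a,b,d,e): return ok&(X[...,0]>a)&(X[...,0]<b)&(X[...,1]>d)&(X[...,1]<e)
    B=box(.25,.48,-.24,-.08)&(sat<40)
    for nm,lo,hi in(("grip top",.115,.135),("bar top",.064,.08),("base",.004,.012)):
        m=B&(X[...,2]>lo)&(X[...,2]<hi);P=X[m]
        if len(P)>10: print(n,nm,len(P),rect(P),np.median(P,0).round(4))
    S=box(.25,.48,.05,.25)&(sat<40)
    for nm,lo,hi in(("sheet",.045,.08),("tray",.014,.026)):
        m=S&(X[...,2]>lo)&(X[...,2]<hi);P=X[m]
        if len(P)>10:
            print(n,nm,len(P),rect(P),np.median(P,0).round(4))
            if nm=="sheet":
                A=np.c_[P[:,:2],np.ones(len(P))];k=np.linalg.lstsq(A,P[:,2],rcond=None)[0];print("slope",k, (A@k-P[:,2]).std(), P.min(0),P.max(0))
    for nm,b in(("vial",box(.25,.48,-.02,.06)),("all",box(.2,.6,-.02,.3))):
        m=(b&(X[...,2]>.05)&(X[...,2]<.075)).astype(np.uint8)
        k,l,st,ce=cv2.connectedComponentsWithStats(m)
        for i in range(1,k):
            if st[i,4]>15: print(n,nm,st[i,4],X[l==i].mean(0).round(3))
```

```text
top base 640 [365.1, -159.8, 159.8, 229.5, 89.8] [ 0.3553 -0.1559  0.0048]
top sheet 579 [470.7, 143.4, 118.1, 18.3, 89.9] [0.4714 0.1441 0.0632]
slope [ 0.01481697 -0.0309484   0.06042044] 0.0031397610370695194 [0.46159735 0.08431683 0.04568775] [0.47995121 0.20241545 0.07003629]
top tray 203 [462.9, 144.0, 22.1, 136.0, 4.1] [0.4584 0.1379 0.0207]
top vial 57 [ 0.474 -0.002  0.06 ]
top all 43 [0.595 0.002 0.06 ]
top all 2281 [0.499 0.144 0.063]
top all 78 [ 0.477 -0.002  0.061]
side base 68 [406.2, -177.9, 148.5, 144.3, 61.5] [ 0.4761 -0.1642  0.0079]
side sheet 965 [470.2, 145.1, 123.2, 19.6, 90.0] [0.4687 0.15   0.0612]
slope [ 0.24363516 -0.03046025 -0.04998597] 0.00567048870609039 [0.46038402 0.08345686 0.04500243] [0.47998736 0.20666676 0.06759112]
side tray 608 [466.1, 145.5, 138.9, 25.1, 88.7] [0.4611 0.1689 0.0194]
side vial 84 [0.473 0.002 0.058]
side all 61 [0.595 0.005 0.058]
side all 115 [0.476 0.002 0.058]
side all 3036 [0.498 0.152 0.062]
```

Run:
```python
from h import *
def rect(P): 
    (cx,cy),(w,h),a=cv2.minAreaRect((P[:,:2]*1000).astype(np.float32)); return [round(float(q),1) for q in(cx,cy,w,h,a)]
for n in("top","side"):
    c=dict(np.load(n+"0.npz"));X=cloud(c);col=c["color"].astype(int);mx=col.max(2);sat=mx-col.min(2)
    ok=c["range_z"]>0
    def box(a,b,d,e): return ok&(X[...,0]>a)&(X[...,0]<b)&(X[...,1]>d)&(X[...,1]<e)
    B=box(.45,.61,-.21,-.10)&(sat<40)
    for nm,lo,hi in(("grip top",.118,.13),("bar top",.067,.077),("base",.0055,.012)):
        m=B&(X[...,2]>lo)&(X[...,2]<hi);P=X[m]
        if len(P)>10: print(n,nm,len(P),rect(P),np.median(P,0).round(4))
    S=box(.43,.57,.06,.23)&(sat<40)
    for nm,lo,hi in(("sheet",.052,.08),("tray",.016,.024)):
        m=S&(X[...,2]>lo)&(X[...,2]<hi);P=X[m]
        print(n,nm,len(P),rect(P),np.median(P,0).round(4))
        if nm=="sheet":
                for it in range(3):
                    A=np.c_[P[:,:2]-[.5,.145],np.ones(len(P))];k=np.linalg.lstsq(A,P[:,2],rcond=None)[0];r=A@k-P[:,2];P=P[abs(r)<2.5*r.std()]
                print("slope",k.round(4), r.std(),rect(P))
    m=(box(.3,.75,-.3,.3)&(X[...,2]>.045)&(X[...,2]<.15)).astype(np.uint8)
    k,l,st,ce=cv2.connectedComponentsWithStats(m)
    for i in range(1,k):
        if st[i,4]>15: print(n,st[i],X[l==i].mean(0).round(3),rect(X[l==i]))
```

```text
top grip top 319 [535.4, -165.7, 26.2, 44.1, 86.2] [ 0.5344 -0.165   0.1243]
top bar top 395 [535.3, -166.1, 29.7, 100.2, 84.3] [ 0.5118 -0.163   0.0728]
top base 552 [531.7, -155.0, 150.6, 108.0, 0.5] [ 0.5211 -0.1484  0.0085]
top sheet 2278 [499.8, 144.3, 76.6, 118.4, 0.9] [0.4993 0.1437 0.0634]
slope [ 0.0019 -0.044   0.0634] 0.001969766814377379 [499.5, 144.2, 76.3, 118.1, 1.3]
top tray 246 [499.8, 144.5, 135.9, 87.1, 89.8] [0.4601 0.1114 0.0205]
top [ 161  145   66  102 2933] [0.688 0.256 0.114] [653.1, 241.8, 116.5, 193.7, 89.9]
top [268 160  11  11  86] [0.733 0.095 0.059] [734.1, 95.7, 18.0, 19.7, 9.9]
top [314 224  10  12  87] [0.599 0.001 0.059] [599.2, 1.4, 18.2, 18.0, 45.6]
top [455 224  23  51 851] [ 0.556 -0.285  0.083] [558.0, -286.3, 102.1, 27.3, 0.1]
top [ 390  234   25   54 1014] [ 0.532 -0.163  0.088] [535.9, -165.3, 41.2, 104.6, 84.9]
top [ 217  259   61   39 2312] [0.499 0.143 0.063] [499.8, 144.1, 76.6, 118.7, 0.8]
top [315 285  11  11  81] [ 0.477 -0.002  0.06 ] [476.9, -1.9, 18.6, 18.7, 15.1]
top [392 326  47  45 857] [ 0.363 -0.183  0.084] [363.0, -185.8, 28.
[... 363 characters left out ...]
2195654 [499.9, 146.0, 78.0, 122.4, 1.0]
side tray 808 [498.8, 146.1, 140.4, 89.6, 89.5] [0.4655 0.2028 0.0193]
side [ 331  176   66   72 2326] [ 0.535 -0.195  0.081] [533.8, -221.3, 157.2, 105.7, 87.9]
side [ 430  217   38   50 1080] [ 0.358 -0.173  0.081] [363.2, -186.0, 29.7, 107.4, 41.8]
side [279 258  11  14 126] [0.598 0.005 0.055] [599.9, 2.7, 17.5, 21.4, 30.5]
side [182 263  13  14 136] [0.731 0.1   0.056] [733.8, 97.2, 18.5, 22.4, 54.3]
side [  77  274  125   76 3028] [0.677 0.271 0.116] [653.5, 241.8, 116.3, 192.9, 90.0]
side [343 276  12  15 145] [0.476 0.002 0.056] [476.0, -0.6, 19.9, 20.4, 57.0]
side [ 249  294   85   68 3225] [0.497 0.152 0.061] [499.9, 145.3, 78.7, 123.5, 0.4]
```

```bash
cat >> h.py <<'E'
from scipy.spatial.transform import Rotation as Ro
def plan(p,yaw,n,g=60):
    """rows taking TCP to p, tool down with tool x at yaw (deg), in n rows"""
    s=bot.observe();P=np.array(s["ee_pos"]);R=Ro.from_quat(s["eef_rot"])
    a=np.radians(yaw);T=Ro.from_matrix(np.array([[np.cos(a),np.sin(a),0],[np.sin(a),-np.cos(a),0],[0,0,-1]]).reshape(3,3))
    print("t",round(s["t"],2),"pos",P.round(4),"F",s["force"].round(1),"w",round(s["gripper_width"],4),"err mm",((np.array(p)-P)*1000).round(1),"rotvec",(R.inv()*T).as_rotvec().round(4))
    out=[]
    for i in range(n):
        k=n-i; rv=(R.inv()*T).as_rotvec()/k; d=R.inv().apply(np.array(p)-P)/k
        rv,d=rv.round(3),d.round(4)
        out.append(" ".join(f"{v:g}" for v in [*rv,*d,g])); P=P+R.apply(d);R=R*Ro.from_rotvec(rv)
    for i in range(0,n,5): print("; ".join(out[i:i+5]))
E
python3 -c "
from h import *
plan([.535,-.165,.2],-95.2,14)"
```

```text
t 0.1 pos [ 0.2637 -0.5661  0.2304] F [-0.3 -0.6 -0.2] w 0.0852 err mm [271.3 401.1 -30.4] rotvec [5.000e-04 1.800e-03 5.266e-01]
0 0 0.038 -0.0178 -0.0297 0.0022 60; 0 0 0.038 -0.0189 -0.029 0.0022 60; 0 0 0.038 -0.02 -0.0282 0.0022 60; 0 0 0.038 -0.021 -0.0274 0.0022 60; 0 0 0.037 -0.0221 -0.0266 0.0022 60
0 0 0.038 -0.023 -0.0258 0.0022 60; 0 0 0.037 -0.024 -0.0249 0.0022 60; 0 0 0.038 -0.0249 -0.024 0.0022 60; 0 0 0.037 -0.0258 -0.023 0.0022 60; 0 0 0.038 -0.0267 -0.0221 0.0022 60
0 0 0.037 -0.0275 -0.021 0.0022 60; 0 0.001 0.038 -0.0282 -0.02 0.0022 60; 0 0 0.037 -0.029 -0.0189 0.0022 60; 0.001 0.001 0.038 -0.0296 -0.0179 0.0022 60
```

>>> servo_tool --rows "0 0 0.038 -0.018 -0.030 0.002 60; 0 0 0.038 -0.019 -0.029 0.002 60; 0 0 0.038 -0.020 -0.028 0.002 60; 0 0 0.038 -0.021 -0.027 0.002 60; 0 0 0.037 -0.022 -0.027 0.002 60" --force 60

```text
t: 0.52
ee_pos: [0.3548, -0.4255, 0.2162]
eef_rot: [0.781, -0.625, -0.004, 0.002]
force: [0.0, -0.3, -0.5]
gripper_width: 0.0653
```

>>> servo_tool --rows "0 0 0.038 -0.023 -0.026 0.002 60; 0 0 0.037 -0.024 -0.025 0.002 60; 0 0 0.038 -0.025 -0.024 0.002 60; 0 0 0.037 -0.026 -0.023 0.002 60; 0 0 0.038 -0.027 -0.022 0.002 60"

```text
t: 0.93
ee_pos: [0.458, -0.2763, 0.2034]
eef_rot: [0.715, -0.699, -0.005, 0.003]
force: [-0.3, 0.6, -0.4]
gripper_width: 0.0654
```

```bash
python3 -c "
from h import *
plan([.535,-.165,.16],-95.2,8)"
```

```text
t 0.93 pos [ 0.458  -0.2763  0.2034] F [-0.3  0.6 -0.4] w 0.0654 err mm [ 77.  111.3 -43.4] rotvec [0.0112 0.0031 0.1133]
0.001 0 0.014 -0.0137 -0.01 0.0054 60; 0.001 0 0.014 -0.0138 -0.0098 0.0054 60; 0.002 0.001 0.014 -0.0139 -0.0096 0.0054 60; 0.001 0 0.014 -0.0141 -0.0094 0.0054 60; 0.002 0.001 0.014 -0.0142 -0.0092 0.0054 60
0.001 0 0.014 -0.0143 -0.009 0.0054 60; 0.002 0.001 0.015 -0.0145 -0.0088 0.0054 60; 0.001 0 0.014 -0.0146 -0.0085 0.0054 60
```

>>> servo_tool --rows "0.002 0 0.023 -0.022 -0.016 0.002 60; 0.002 0 0.023 -0.022 -0.016 0.002 60; 0.002 0.001 0.023 -0.022 -0.015 0.002 60; 0.002 0.001 0.023 -0.023 -0.015 0.002 60; 0.002 0.001 0.023 -0.023 -0.014 0.003 60"

```text
t: 1.35
ee_pos: [0.5399, -0.1564, 0.1902]
eef_rot: [-0.672, 0.74, 0.002, -0.001]
force: [1.0, -0.1, 0.3]
gripper_width: 0.0651
```

Run:
```python
from h import *
plan([.535,-.165,.15],-95.2,2)
c=cam("side");cv2.imwrite("pics/s1.png",cv2.resize(c["color"][120:300,230:470,::-1],None,fx=3,fy=3))
```

```text
t 1.35 pos [ 0.5399 -0.1564  0.1902] F [ 1.  -0.1  0.3] w 0.0651 err mm [ -4.9  -8.6 -40.2] rotvec [ 0.0036  0.0018 -0.0049]
0.002 0.001 -0.002 0.0045 0.0019 0.0201 60; 0.002 0.001 -0.003 0.0045 0.002 0.0201 60
```

View pics/s1.png

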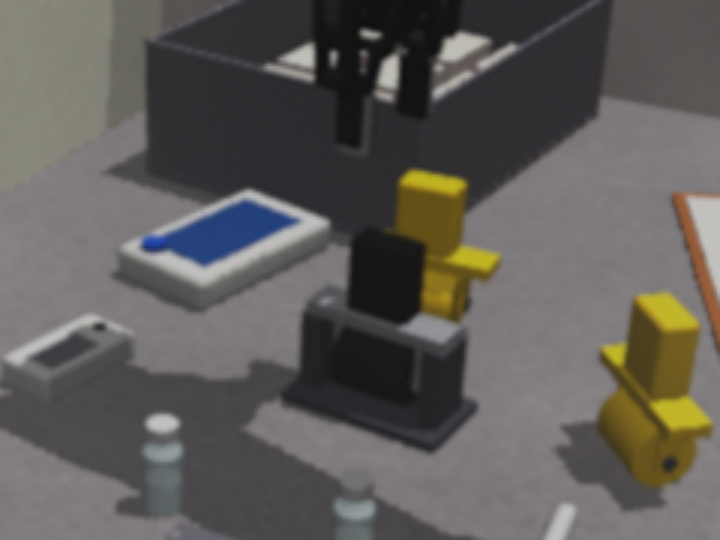

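The crop shows the open fingers at (350,120) and (415,90), above the black grip at (387,275). I'll correct the position and descend.

>>> servo_tool --rows "0.002 0.001 -0.002 0.004 0.002 0.015 60; 0.002 0.001 -0.003 0.005 0.002 0.015 60; 0 0 0 0 0 0 60"

```text
t: 1.65
ee_pos: [0.5393, -0.1525, 0.1575]
eef_rot: [-0.68, 0.733, 0.002, 0.002]
force: [-0.1, -0.8, 0.1]
gripper_width: 0.0653
```

```bash
python3 -c "
from h import *
plan([.535,-.165,.08],-95.2,4)"
```

```text
t 1.65 pos [ 0.5393 -0.1525  0.1575] F [-0.1 -0.8  0.1] w 0.0653 err mm [ -4.3 -12.5 -77.5] rotvec [-0.0003  0.0057  0.0151]
-0 0.001 0.004 0.0033 0.0008 0.0193 60; -0 0.002 0.004 0.0033 0.0008 0.0194 60; -0 0.001 0.004 0.0033 0.0009 0.0194 60; -0 0.002 0.003 0.0032 0.0008 0.0193 60
```

>>> servo_tool --rows "0 0.002 0.005 0.004 0.001 0.008 60; 0 0.002 0.005 0.004 0.001 0.008 60; 0 0.002 0.005 0.004 0.001 0 60; 0 0 0 0 0 0 60; 0 0 0 0 0 0 60"

```text
t: 2.07
ee_pos: [0.5342, -0.1665, 0.1404]
eef_rot: [-0.673, 0.74, 0.0, -0.001]
force: [0.7, -0.5, 0.3]
gripper_width: 0.0652
```

```bash
python3 -c "
from h import *
plan([.535,-.165,.08],-95.2,4)"
```

```text
t 2.07 pos [ 0.5342 -0.1665  0.1404] F [ 0.7 -0.5  0.3] w 0.0652 err mm [  0.8   1.5 -60.4] rotvec [ 0.0012 -0.001  -0.0038]
0 -0 -0.001 -0.0004 -0.0002 0.0151 60; 0 -0 -0.001 -0.0004 -0.0002 0.0151 60; 0.001 -0 -0.001 -0.0004 -0.0002 0.0151 60; 0 -0.001 -0.001 -0.0005 -0.0001 0.0151 60
```

>>> servo_tool --rows "0 0 -0.001 -0.001 0 0.014 60; 0 0 -0.001 -0.001 0 0.014 60; 0 0 -0.001 0 0 0.014 60; 0 0 -0.001 0 0 0.014 60; 0 0 0 0 0 0 60"

```text
t: 2.48
ee_pos: [0.5372, -0.1668, 0.0871]
eef_rot: [-0.673, 0.739, -0.004, 0.001]
force: [-1.6, -0.4, -0.6]
gripper_width: 0.0654
```

```bash
python3 -c "
from h import *
plan([.535,-.165,.08],-95.2,2)"
```

```text
t 2.48 pos [ 0.5372 -0.1668  0.0871] F [-1.6 -0.4 -0.6] w 0.0654 err mm [-2.2  1.8 -7.1] rotvec [-0.007  -0.003  -0.0026]
-0.004 -0.001 -0.001 -0.0008 0.0012 0.0035 60; -0.003 -0.002 -0.002 -0.0008 0.0012 0.0036 60
```

>>> servo_tool --rows "-0.004 -0.001 -0.001 -0.001 0.001 0.003 60; 0 0 0 0 0 0.002 60; 0 0 0 0 0 0 60"

```text
t: 2.73
ee_pos: [0.5372, -0.1661, 0.0839]
eef_rot: [-0.673, 0.739, -0.003, 0.001]
force: [-0.2, -0.2, 0.7]
gripper_width: 0.0653
```

```bash
python3 -c "
from h import *
plan([.535,-.165,.08],-95.2,1)"
```

```text
t 2.73 pos [ 0.5372 -0.1661  0.0839] F [-0.2 -0.2  0.7] w 0.0653 err mm [-2.2  1.1 -3.9] rotvec [-0.0048 -0.0022 -0.0023]
-0.005 -0.002 -0.002 -0.0009 0.0024 0.0039 60
```

>>> servo_tool --rows "-0.004 -0.002 -0.002 -0.001 0.002 0.004 60; 0 0 0 0 0 0 140; 0 0 0 0 0 0 255; 0 0 0 0 0 0 255; 0 0 0 0 0 0 255" --force 80

```text
t: 3.15
ee_pos: [0.5367, -0.165, 0.0821]
eef_rot: [-0.674, 0.738, -0.002, 0.001]
force: [1.4, 0.2, -0.2]
gripper_width: 0.025
```

>>> servo_tool --rows "0 0 0 0 0 0 255; 0 0 0 0 0 0 255; 0 0 0 0 0 0 255"

```text
t: 3.4
ee_pos: [0.5367, -0.165, 0.0822]
eef_rot: [-0.674, 0.738, -0.002, 0.001]
force: [1.1, 1.3, -0.4]
gripper_width: 0.0251
```

```bash
python3 -c "
from h import *
plan([.535,-.165,.08],-95.2,1)
print(bot.observe()['torque'],bot.observe()['eef_rot'],bot.observe()['ee_pos'])"
```

```text
t 3.4 pos [ 0.5367 -0.165   0.0822] F [ 1.1  1.3 -0.4] w 0.0251 err mm [-1.7 -0.  -2.2] rotvec [-0.0044 -0.0006  0.0002]
-0.004 -0.001 0 0.0002 0.0017 0.0021 60
[0.03409693 0.05272871 0.02269826] [-0.6743564   0.73840273 -0.00182665  0.0012318 ] [ 0.53672113 -0.16495213  0.08215534]
```

Gripped at a width of 25 mm. Now lift.

>>> servo_tool --rows "0 0 0 0 0 -0.008 255; 0 0 0 0 0 -0.014 255; 0 0 0 0 0 -0.016 255; 0 0 0 0 0 -0.016 255; 0 0 0 0 0 -0.016 255"

```text
t: 3.82
ee_pos: [0.5312, -0.1638, 0.1491]
eef_rot: [-0.674, 0.738, 0.005, -0.003]
force: [-0.4, -0.4, -4.7]
gripper_width: 0.0254
```

>>> servo_tool --rows "0 0 0 0 0 -0.008 255; 0 0 0 0 0 0 255"

```text
t: 3.98
ee_pos: [0.5324, -0.1642, 0.1609]
eef_rot: [-0.674, 0.738, 0.003, -0.002]
force: [-0.1, -0.8, -3.9]
gripper_width: 0.0253
```

```bash
python3 -c "
from h import *
plan([.5015,.0965,.165],-89.2,12,255)"
```

```text
t 3.98 pos [ 0.5324 -0.1642  0.1609] F [-0.1 -0.8 -3.9] w 0.0253 err mm [-30.9 260.7   4.1] rotvec [ 0.0065  0.0018 -0.1047]
0.001 0 -0.009 -0.0214 0.0045 -0.0003 255; 0.001 0 -0.009 -0.0214 0.0043 -0.0003 255; 0 0 -0.009 -0.0215 0.0042 -0.0003 255; 0.001 0 -0.009 -0.0215 0.004 -0.0003 255; 0 0 -0.009 -0.0216 0.0038 -0.0003 255
0 0 -0.009 -0.0216 0.0036 -0.0003 255; 0.001 0 -0.008 -0.0216 0.0034 -0.0003 255; 0 0 -0.009 -0.0216 0.0032 -0.0003 255; 0.001 0 -0.008 -0.0217 0.003 -0.0003 255; 0 0.001 -0.009 -0.0217 0.0028 -0.0003 255
0.001 0 -0.008 -0.0217 0.0026 -0.0003 255; 0 0.001 -0.009 -0.0217 0.0024 -0.0003 255
```

>>> servo_tool --rows "0.001 0 -0.009 -0.022 0.005 -0.001 255; 0.001 0 -0.009 -0.022 0.004 -0.001 255; 0 0 -0.009 -0.022 0.004 -0.001 255; 0.001 0 -0.009 -0.022 0.004 -0.001 255; 0 0 -0.009 -0.022 0.004 -0.001 255"

```text
t: 4.4
ee_pos: [0.5169, -0.0572, 0.1623]
eef_rot: [-0.687, 0.727, 0.002, -0.003]
force: [1.0, 0.2, -4.7]
gripper_width: 0.0255
```

>>> servo_tool --rows "0 0 -0.009 -0.022 0.004 -0.001 255; 0.001 0 -0.008 -0.022 0.003 -0.001 255; 0 0 -0.009 -0.022 0.003 -0.001 255; 0 0 -0.008 -0.015 0.003 0 255; 0 0 0 0 0 0 255"

```text
t: 4.82
ee_pos: [0.5028, 0.0338, 0.1609]
eef_rot: [-0.702, 0.712, 0.005, -0.005]
force: [-0.2, 1.1, -3.8]
gripper_width: 0.0249
```

```bash
python3 -c "
from h import *
plan([.5015,.0965,.155],-89.2,4,255)"
```

```text
t 4.82 pos [0.5028 0.0338 0.1609] F [-0.2  1.1 -3.8] w 0.0249 err mm [-1.3 62.7 -5.9] rotvec [ 0.0147  0.0009 -0.0281]
0.004 0 -0.007 -0.0157 0.0005 0.0015 255; 0.004 0 -0.007 -0.0157 0.0004 0.0015 255; 0.003 0 -0.007 -0.0157 0.0003 0.0015 255; 0.004 0.001 -0.007 -0.0156 0.0002 0.0015 255
```

>>> servo_tool --rows "0.004 0 -0.007 -0.016 0 0.001 255; 0.004 0 -0.007 -0.016 0 0.001 255; 0.003 0 -0.007 -0.016 0 0.001 255; 0.004 0.001 -0.007 -0.012 0 0.001 255; 0 0 0 0 0 0 255"

```text
t: 5.23
ee_pos: [0.5014, 0.0932, 0.1534]
eef_rot: [0.712, -0.703, -0.0, 0.002]
force: [0.3, -0.3, -4.7]
gripper_width: 0.0254
```

Run:
```python
from h import *
plan([.5015,.0965,.145],-89.2,2,255)
c=cam("side");cv2.imwrite("pics/s2.png",cv2.resize(c["color"][200:400,180:420,::-1],None,fx=3,fy=3))
```

```text
t 5.23 pos [0.5014 0.0932 0.1534] F [ 0.3 -0.3 -4.7] w 0.0254 err mm [ 0.1  3.3 -8.4] rotvec [ 0.0037 -0.0027 -0.0012]
0.002 -0.001 -0.001 -0.0017 -0.0001 0.0042 255; 0.002 -0.002 -0 -0.0016 -0 0.0042 255
```

View pics/s2.png

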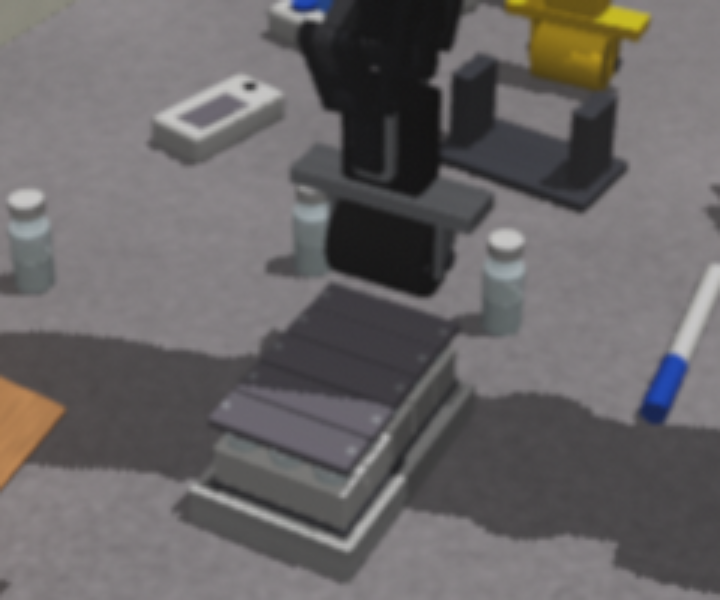

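The roller hangs level over the near slats at crop (390,240), and the empty stand is at (540,130). Now I'll feel for contact.

>>> servo_tool --rows "0.002 -0.001 0 -0.002 0 0.004 255; 0.001 -0.001 0 -0.002 0 0.004 255; 0 0 0 0 0 0 255; 0 0 0 0 0 0 255"

```text
t: 5.62
ee_pos: [0.5017, 0.0917, 0.1436]
eef_rot: [0.709, -0.705, 0.0, 0.002]
force: [0.4, -0.1, -4.3]
gripper_width: 0.0252
```

>>> servo_tool --rows "0 0 0 0 0 0.002 255; 0 0 0 0 0 0 255"

```text
t: 5.78
ee_pos: [0.5018, 0.0903, 0.1412]
eef_rot: [0.709, -0.706, 0.0, 0.002]
force: [0.0, -0.2, -5.1]
gripper_width: 0.0255
```

>>> servo_tool --rows "0 0 0 0 0 0.002 255; 0 0 0 0 0 0 255"

```text
t: 5.95
ee_pos: [0.502, 0.0897, 0.1391]
eef_rot: [0.708, -0.706, 0.001, 0.002]
force: [-0.8, 1.0, -5.5]
gripper_width: 0.0253
```

>>> servo_tool --rows "0 -0.002 0 -0.004 0 0 255; 0 -0.002 0 -0.004 0 0 255; 0 0 0 0 0 0 255"

```text
t: 6.2
ee_pos: [0.5021, 0.0983, 0.1392]
eef_rot: [0.708, -0.706, -0.001, 0.001]
force: [-0.0, 0.0, -4.7]
gripper_width: 0.0254
```

>>> servo_tool --rows "0 0 0 -0.0005 0 0.001 255; 0 0 0 -0.0005 0 0 255"

```text
t: 6.37
ee_pos: [0.5022, 0.0999, 0.1384]
eef_rot: [0.708, -0.706, -0.001, 0.0]
force: [-0.0, -0.2, -3.4]
gripper_width: 0.0252
```

>>> servo_tool --rows "0 0 0 -0.0005 0 0.001 255; 0 0 0 -0.0005 0 0 255"

```text
t: 6.53
ee_pos: [0.5022, 0.1011, 0.1373]
eef_rot: [0.708, -0.706, -0.001, 0.0]
force: [0.2, 0.4, -4.7]
gripper_width: 0.0252
```

>>> servo_tool --rows "0 0 0 0.002 0 0.001 255; 0 0 0 0 0 0 255"

```text
t: 6.7
ee_pos: [0.5022, 0.0991, 0.1362]
eef_rot: [0.709, -0.706, -0.001, 0.0]
force: [-0.7, -0.6, -5.1]
gripper_width: 0.0251
```

>>> servo_tool --rows "0 0 0 0 0 0.001 255; 0 0 0 0 0 0 255"

```text
t: 6.87
ee_pos: [0.5022, 0.0988, 0.135]
eef_rot: [0.708, -0.706, -0.001, 0.0]
force: [-0.4, 0.4, -4.6]
gripper_width: 0.0252
```

>>> servo_tool --rows "0 0 0 0 0 0.001 255; 0 0 0 0 0 0 255"

```text
t: 7.03
ee_pos: [0.5026, 0.0989, 0.1347]
eef_rot: [0.708, -0.706, -0.0, -0.0]
force: [0.9, 0.3, -4.1]
gripper_width: 0.0251
```

>>> servo_tool --rows "0 0 0 0 0 0.001 255; 0 0 0 0 0 0.001 255"

```text
t: 7.2
ee_pos: [0.5031, 0.0995, 0.1343]
eef_rot: [0.708, -0.706, 0.0, -0.001]
force: [-5.5, -0.5, 8.5]
gripper_width: 0.0256
```

>>> servo_tool --rows "0 0 0 0 0 0.001 255; 0 0 0 0 0 0.001 255"

```text
t: 7.37
ee_pos: [0.503, 0.1004, 0.1342]
eef_rot: [0.709, -0.706, 0.0, -0.001]
force: [-4.1, 0.0, 6.9]
gripper_width: 0.025
```

>>> servo_tool --rows "0 0 0 0 0 0.0015 255; 0 0 0 0 0 0.0015 255"

```text
t: 7.53
ee_pos: [0.503, 0.1014, 0.1335]
eef_rot: [0.709, -0.705, 0.0, -0.002]
force: [-5.3, 0.7, 8.4]
gripper_width: 0.0253
```

>>> servo_tool --rows "0 0 0 0.001 0.0003 0.0015 255; 0 0 0 0.001 0.0003 0.0015 255"

```text
t: 7.7
ee_pos: [0.5027, 0.101, 0.1329]
eef_rot: [0.709, -0.705, 0.001, -0.003]
force: [-4.6, 0.9, 8.7]
gripper_width: 0.0251
```

>>> servo_tool --rows "0 0 0 0.001 0.0003 0.0015 255; 0 0 0 0.0005 0.0003 0.0015 255; 0 0 0 0.0005 0.0003 0.0015 255"

```text
t: 7.95
ee_pos: [0.5027, 0.1005, 0.1326]
eef_rot: [0.71, -0.704, 0.002, -0.005]
force: [-5.3, -0.5, 11.4]
gripper_width: 0.025
```

>>> servo_tool --rows "0 0 0 0 0.0003 0.0015 255; 0 0 0 0 0.0003 0.0015 255; 0 0 0 0 0.0003 0.0015 255"

```text
t: 8.2
ee_pos: [0.5025, 0.1007, 0.1326]
eef_rot: [0.71, -0.705, 0.003, -0.006]
force: [-5.8, -1.7, 12.6]
gripper_width: 0.0252
```

```bash
python3 -c "
from h import *
plan([.5015,.0965,.130],-89.2,1,255)"
```

```text
t 8.2 pos [0.5025 0.1007 0.1326] F [-5.8 -1.7 12.6] w 0.0252 err mm [-1.  -4.2 -2.6] rotvec [-0.0123  0.0034 -0.007 ]
-0.012 0.003 -0.007 0.0042 0.0011 0.0025 255
```

>>> servo_tool --rows "-0.006 0.002 -0.003 -0.001 0.0003 0.001 255; -0.006 0.002 -0.003 -0.001 0.0003 0.0012 255"

```text
t: 8.37
ee_pos: [0.5027, 0.1015, 0.1327]
eef_rot: [0.711, -0.703, 0.002, -0.0]
force: [-1.6, -3.5, 8.0]
gripper_width: 0.025
```

>>> servo_tool --rows "0 0 0 -0.0015 0 0.0013 255; 0 0 0 -0.0015 0 0.0013 255"

```text
t: 8.53
ee_pos: [0.5034, 0.1019, 0.1326]
eef_rot: [0.711, -0.704, 0.004, 0.001]
force: [-8.3, -6.7, 14.8]
gripper_width: 0.0254
```

>>> servo_tool --rows "0 0 0 -0.0015 0 0.0013 255; 0 0 0 -0.0015 0 0.0013 255"

```text
t: 8.7
ee_pos: [0.5033, 0.1021, 0.1326]
eef_rot: [0.71, -0.704, 0.005, 0.002]
force: [-7.4, -5.6, 14.0]
gripper_width: 0.0251
```

>>> servo_tool --rows "0 0.003 0 -0.002 0.0007 0.0007 255; 0 0.003 0 -0.003 0.0007 0.0005 255"

```text
t: 8.87
ee_pos: [0.5025, 0.1038, 0.1332]
eef_rot: [0.709, -0.706, 0.01, 0.006]
force: [-1.3, -4.9, 7.9]
gripper_width: 0.0254
```

>>> servo_tool --rows "0 0.003 0 -0.003 0.0005 0.0005 255; 0 0 0 -0.003 0.0005 0.0005 255"

```text
t: 9.03
ee_pos: [0.5026, 0.1071, 0.1341]
eef_rot: [0.708, -0.706, 0.013, 0.007]
force: [-4.4, -4.1, 8.5]
gripper_width: 0.0251
```

```bash
python3 -c "
from h import *
plan([.5015,.1205,.130],-89.2,1,255)"
```

```text
t 9.03 pos [0.5026 0.1071 0.1341] F [-4.4 -4.1  8.5] w 0.0251 err mm [-1.1 13.4 -4.1] rotvec [-0.0077 -0.0286 -0.0124]
-0.008 -0.029 -0.012 -0.0135 0.0011 0.0037 255
```

>>> servo_tool --rows "-0.003 -0.008 -0.004 -0.002 0.0005 0.0005 255; -0.003 -0.008 -0.004 -0.002 0.0005 0.0005 255"

```text
t: 9.2
ee_pos: [0.5025, 0.1109, 0.1349]
eef_rot: [0.71, -0.704, 0.006, 0.003]
force: [-1.9, -0.6, 2.5]
gripper_width: 0.0253
```

>>> servo_tool --rows "-0.002 -0.008 -0.004 -0.002 0.0005 0.0007 255; 0 -0.004 0 -0.002 0.0005 0.0007 255"

```text
t: 9.37
ee_pos: [0.5025, 0.1155, 0.1347]
eef_rot: [0.712, -0.702, 0.002, -0.002]
force: [-1.5, -0.1, 5.5]
gripper_width: 0.0248
```

```bash
python3 -c "
from h import *
plan([.5015,.1205,.130],-89.2,1,255)"
```

```text
t 9.37 pos [0.5025 0.1155 0.1347] F [-1.5 -0.1  5.5] w 0.0248 err mm [-1.   5.  -4.7] rotvec [-0.0049  0.0002 -0.0003]
-0.005 0 -0 -0.005 0.001 0.0047 255
```

>>> servo_tool --rows "-0.002 0 0 -0.001 0.0003 0.0012 255; -0.002 0 0 -0.001 0.0003 0.0014 255; 0 0 0 -0.001 0.0003 0.0015 255"

```text
t: 9.62
ee_pos: [0.5027, 0.1205, 0.1331]
eef_rot: [0.712, -0.702, 0.0, -0.003]
force: [-4.0, 1.1, 8.9]
gripper_width: 0.0251
```

>>> servo_tool --rows "-0.001 0 0 -0.0005 0.0003 0.0015 255; -0.001 0 0 0 0.0003 0.0015 255; -0.001 0 0 0 0.0003 0.0015 255"

```text
t: 9.87
ee_pos: [0.5028, 0.1238, 0.1314]
eef_rot: [0.712, -0.702, -0.0, -0.004]
force: [-5.6, -0.5, 16.2]
gripper_width: 0.0249
```

>>> servo_tool --rows "-0.001 0 0 0 0.0003 0.0015 255; -0.001 0 0 0 0.0003 0.0015 255; -0.001 0 0 0 0.0003 0.0015 255"

```text
t: 10.12
ee_pos: [0.5029, 0.1247, 0.1314]
eef_rot: [0.712, -0.702, -0.0, -0.004]
force: [-7.4, -3.5, 16.0]
gripper_width: 0.0249
```

>>> servo_tool --rows "-0.002 -0.003 0 -0.002 0.0006 0.0006 255; -0.002 -0.003 0 -0.003 0.0006 0.0004 255; -0.001 -0.003 0 -0.003 0.0005 0.0004 255"

```text
t: 10.37
ee_pos: [0.5026, 0.129, 0.1326]
eef_rot: [0.711, -0.703, -0.002, -0.005]
force: [-3.2, -3.8, 8.1]
gripper_width: 0.0252
```

>>> servo_tool --rows "0 -0.003 0 -0.003 0.0005 0.0004 255; 0 -0.003 0 -0.003 0.0005 0.0005 255; 0 -0.003 0 -0.003 0.0005 0.0005 255"

```text
t: 10.62
ee_pos: [0.5021, 0.1373, 0.1332]
eef_rot: [0.71, -0.704, -0.004, -0.009]
force: [-0.7, 0.1, 3.0]
gripper_width: 0.0252
```

```bash
python3 -c "
from h import *
plan([.5015,.1445,.130],-89.2,1,255)"
```

```text
t 10.62 pos [0.5021 0.1373 0.1332] F [-0.7  0.1  3. ] w 0.0252 err mm [-0.6  7.2 -3.2] rotvec [-0.0069  0.0194 -0.0043]
-0.007 0.019 -0.004 -0.0072 0.0005 0.0033 255
```

>>> servo_tool --rows "-0.003 0.004 -0.002 -0.002 0.0003 0.0008 255; -0.002 0.004 -0.002 -0.002 0.0003 0.0012 255; -0.002 0.004 0 -0.001 0.0003 0.0014 255"

```text
t: 10.87
ee_pos: [0.5024, 0.1444, 0.1321]
eef_rot: [0.712, -0.702, -0.002, -0.005]
force: [-2.7, 1.1, 8.8]
gripper_width: 0.0255
```

>>> servo_tool --rows "-0.001 0.002 0 -0.0005 0.0003 0.0014 255; -0.001 0.002 0 0 0.0003 0.0014 255; -0.001 0 0 0 0.0003 0.0014 255"

```text
t: 11.12
ee_pos: [0.5024, 0.1482, 0.1303]
eef_rot: [0.713, -0.701, -0.001, -0.004]
force: [-2.8, 0.2, 15.5]
gripper_width: 0.025
```

>>> servo_tool --rows "-0.001 0 0 0 0.0003 0.0014 255; -0.001 0 0 0 0.0003 0.0014 255; -0.001 0 0 0 0.0003 0.0014 255"

```text
t: 11.37
ee_pos: [0.5027, 0.1507, 0.1302]
eef_rot: [0.713, -0.701, -0.002, -0.005]
force: [-5.8, -4.1, 15.7]
gripper_width: 0.0251
```

>>> servo_tool --rows "-0.002 -0.001 0 -0.002 0.0006 0.0006 255; -0.002 -0.001 0.002 -0.003 0.0006 0.0004 255; -0.001 -0.001 0 -0.003 0.0005 0.0004 255"

```text
t: 11.62
ee_pos: [0.5023, 0.1566, 0.1313]
eef_rot: [0.712, -0.702, -0.002, -0.004]
force: [-1.7, -1.3, 8.1]
gripper_width: 0.0253
```

>>> servo_tool --rows "0 -0.001 0 -0.003 0.0005 0.0004 255; 0 -0.001 0 -0.003 0.0005 0.0005 255; 0 0 0 -0.003 0.0005 0.0005 255"

```text
t: 11.87
ee_pos: [0.5017, 0.1666, 0.1312]
eef_rot: [0.712, -0.702, -0.002, -0.007]
force: [0.0, 0.0, 4.3]
gripper_width: 0.0255
```

```bash
python3 -c "
from h import *
plan([.5015,.1685,.130],-89.2,1,255)"
```

```text
t 11.87 pos [0.5017 0.1666 0.1312] F [0.  0.  4.3] w 0.0255 err mm [-0.2  1.9 -1.2] rotvec [-0.0059  0.0125 -0.0008]
-0.006 0.013 -0.001 -0.0018 0.0002 0.0012 255
```

>>> servo_tool --rows "-0.003 0.004 0 0 0 0.0010 255; -0.002 0.003 0 0 0.0002 0.0013 255; -0.001 0.002 0 0 0.0002 0.0014 255"

```text
t: 12.12
ee_pos: [0.5022, 0.1699, 0.1294]
eef_rot: [0.712, -0.702, -0.001, -0.003]
force: [-2.9, 1.3, 9.8]
gripper_width: 0.025
```

>>> servo_tool --rows "-0.001 0.001 0 0 0.0003 0.0014 255; -0.001 0 0 0 0.0003 0.0014 255; -0.001 0 0 0 0.0003 0.0014 255"

```text
t: 12.37
ee_pos: [0.5024, 0.1721, 0.1282]
eef_rot: [0.713, -0.701, -0.001, -0.004]
force: [-5.9, -4.7, 20.4]
gripper_width: 0.025
```

>>> servo_tool --rows "-0.001 0 0 0 0.0003 0.0013 255; -0.001 0 0 0 0.0003 0.0013 255; -0.001 0 0 0 0.0003 0.0013 255"

```text
t: 12.62
ee_pos: [0.5024, 0.1721, 0.1282]
eef_rot: [0.713, -0.701, -0.0, -0.003]
force: [-4.3, -3.9, 15.0]
gripper_width: 0.025
```

>>> servo_tool --rows "-0.001 0 0 -0.002 0.0005 0.0004 255; -0.001 0 0 -0.003 0.0005 0.0002 255; 0 0 0 -0.003 0.0004 0.0002 255"

```text
t: 12.87
ee_pos: [0.5021, 0.1753, 0.1289]
eef_rot: [0.711, -0.703, 0.002, -0.0]
force: [-2.1, -6.0, 9.1]
gripper_width: 0.0249
```

>>> servo_tool --rows "0 0 0 -0.003 0.0004 0.0003 255; 0 0 0 -0.003 0.0004 0.0004 255; 0 0 0 -0.003 0.0004 0.0004 255"

```text
t: 13.12
ee_pos: [0.5019, 0.1811, 0.1289]
eef_rot: [0.71, -0.704, 0.004, 0.001]
force: [-2.9, -1.8, 8.2]
gripper_width: 0.0253
```

```bash
python3 -c "
from h import *
plan([.5015,.1925,.130],-89.2,1,255)"
```

```text
t 13.12 pos [0.5019 0.1811 0.1289] F [-2.9 -1.8  8.2] w 0.0253 err mm [-0.4 11.4  1.1] rotvec [-0.0046 -0.008  -0.0051]
-0.005 -0.008 -0.005 -0.0114 0.0003 -0.0012 255
```

>>> servo_tool --rows "-0.001 -0.003 0 -0.002 0.0004 0.0004 255; -0.001 -0.003 0 -0.002 0.0004 0.0004 255; 0 -0.002 0 -0.001 0.0003 0.0004 255"

```text
t: 13.37
ee_pos: [0.5016, 0.1878, 0.1289]
eef_rot: [0.711, -0.704, 0.001, -0.002]
force: [-0.7, -0.1, 5.1]
gripper_width: 0.0249
```

>>> servo_tool --rows "-0.001 0 0 0 0.0003 0.001 255; -0.001 0 0 0 0.0003 0.001 255; -0.001 0 0 0 0.0003 0.0012 255"

```text
t: 13.62
ee_pos: [0.5018, 0.1907, 0.1278]
eef_rot: [0.711, -0.703, 0.001, -0.004]
force: [-3.2, -0.6, 13.9]
gripper_width: 0.0253
```

>>> servo_tool --rows "-0.001 0 0 0 0.0003 0.0012 255; -0.001 0 0 0 0.0003 0.0012 255"

```text
t: 13.78
ee_pos: [0.5018, 0.1933, 0.1278]
eef_rot: [0.712, -0.702, 0.0, -0.005]
force: [-4.2, -0.8, 12.5]
gripper_width: 0.0252
```

>>> servo_tool --rows "0 0 0 0.001 0 0.0013 255; 0 0 0 0.001 0.0003 0.0013 255; 0 0 0 0.001 0.0003 0.0013 255"

```text
t: 14.03
ee_pos: [0.5016, 0.1947, 0.1276]
eef_rot: [0.713, -0.701, -0.0, -0.008]
force: [-4.4, 0.5, 12.7]
gripper_width: 0.0255
```

>>> servo_tool --rows "0 0 0 0 0 -0.006 255; 0 0 0 0 0 -0.012 255; 0 0 0 0 0 -0.012 255; 0 0 0 0.010 0 -0.008 255; 0 0 0 0.020 0 0 255"

```text
t: 14.45
ee_pos: [0.4983, 0.168, 0.1648]
eef_rot: [0.716, -0.698, -0.003, -0.005]
force: [0.1, 0.7, -3.1]
gripper_width: 0.0253
```

>>> servo_tool --rows "0 0 0 0.022 0 0 255; 0 0 0 0.022 0 0 255; 0 0 0 0.022 0 0 255; 0 0 0 0.022 0 0 255; 0 0 0 0.022 0 0 255"

```text
t: 14.87
ee_pos: [0.4996, 0.0513, 0.1641]
eef_rot: [0.717, -0.697, -0.004, -0.004]
force: [0.7, 0.5, -4.3]
gripper_width: 0.0251
```

>>> servo_tool --rows "0 0 0 0.022 0 0 255; 0 0 0 0.022 0 0 255; 0 0 0 0.012 0 0 255; 0 0 0 0 0 0 255; 0 0 0 0 0 0 255"

```text
t: 15.28
ee_pos: [0.4983, -0.019, 0.1628]
eef_rot: [0.713, -0.701, -0.004, -0.002]
force: [-0.1, 0.1, -3.8]
gripper_width: 0.0251
```

Run:
```python
from h import *
plan([.5345,-.1648,.165],-95.2,6,255)
new={n:cam(n) for n in("top","side")}
for n in new:
    c0=dict(np.load(n+"0.npz"));c1=new[n];X0=cloud(c0);X1=cloud(c1)
    print(n,"slat: z before, z after, drop mm")
    for i in range(5):
        y=.1447+(i-2)*.024
        z=[]
        for X in(X0,X1):
            m=(abs(X[...,0]-.5)<.03)&(abs(X[...,1]-y)<.008)&(X[...,2]>.04)&(X[...,2]<.08)
            z.append((X[m][:,2].mean()*1000,m.sum()))
        print(i,[(round(a,2),int(b)) for a,b in z],round(z[0][0]-z[1][0],2))
    cv2.imwrite(f"pics/{n}3.png",cv2.resize(c1["color"][130:380,150:470,::-1],None,fx=2.3,fy=2.3))
```

```text
t 15.28 pos [ 0.4983 -0.019   0.1628] F [-0.1  0.1 -3.8] w 0.0251 err mm [  36.2 -145.8    2.2] rotvec [0.0038 0.0076 0.1068]
0.001 0.001 0.018 0.0244 -0.0056 -0.0006 255; 0.001 0.001 0.018 0.0243 -0.0061 -0.0005 255; 0 0.001 0.018 0.0242 -0.0065 -0.0005 255; 0.001 0.002 0.018 0.024 -0.007 -0.0005 255; 0 0.001 0.017 0.0239 -0.0074 -0.0005 255
0.001 0.002 0.018 0.0238 -0.0078 -0.0004 255
top slat: z before, z after, drop mm
0 [(np.float64(65.15), 241), (np.float64(63.56), 240)] 1.59
1 [(np.float64(65.42), 244), (np.float64(62.16), 240)] 3.26
2 [(np.float64(64.08), 238), (np.float64(61.23), 242)] 2.85
3 [(np.float64(62.02), 243), (np.float64(59.22), 246)] 2.81
4 [(np.float64(61.32), 239), (np.float64(58.51), 246)] 2.81
side slat: z before, z after, drop mm
0 [(np.float64(64.83), 259), (np.float64(63.28), 258)] 1.55
1 [(np.float64(65.05), 265), (np.float64(61.88), 274)] 3.17
2 [(np.float64(63.86), 295), (np.float64(60.86), 290)] 2.99
3 [(np.float64(61.48), 335), (np.float64(58.22), 335)] 3.25
4 [(np.float64(56.7), 420), (np.float64(54.99), 383)] 1.7
```

View pics/side3.png

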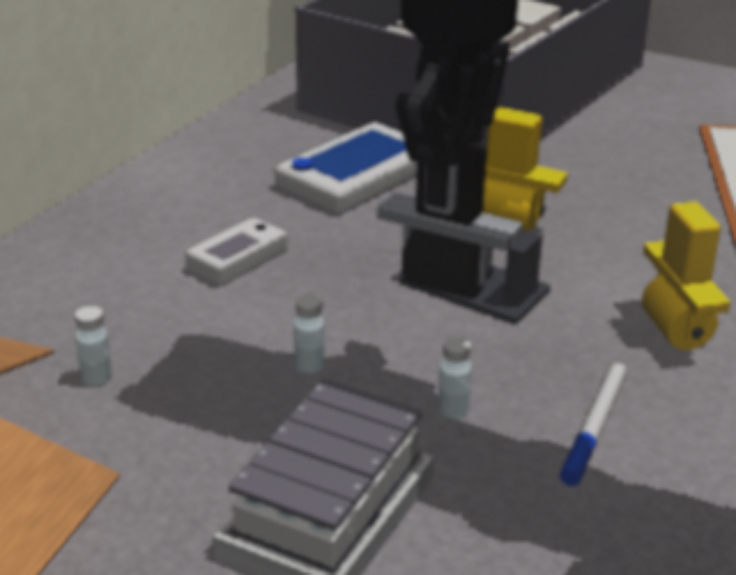

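Everything is still in place in the side view. Slats 2–5 dropped about 3 mm, but slat 1 dropped only 1.6 mm in both views, because the drum was resting on slat 2's edge. I'll go back and press slat 1 alone.

>>> servo_tool --rows "0 0.001 0 -0.020 -0.001 0.001 255; 0 0.001 0 -0.022 -0.001 0.001 255; 0 0.001 0 -0.022 -0.001 0.001 255; 0 0.001 0 -0.022 0 0.001 255; 0.001 0 0 -0.014 0 0.001 255"

```text
t: 15.8
ee_pos: [0.4992, 0.0868, 0.1585]
eef_rot: [0.713, -0.701, -0.002, -0.001]
force: [-0.5, 0.3, -4.6]
gripper_width: 0.025
```

>>> servo_tool --rows "0 0 0 0 0 0.004 255; 0 0 0 0 0 0.004 255; 0 0 0 0 0 0 255; 0 0 0 0 0 0 255"

```text
t: 16.13
ee_pos: [0.4973, 0.0953, 0.1498]
eef_rot: [0.718, -0.696, -0.003, -0.001]
force: [-1.0, -0.9, -3.9]
gripper_width: 0.0255
```

```bash
python3 -c "
from h import *
plan([.5015,.0945,.137],-89.2,3,255)"
```

```text
t 16.13 pos [0.4973 0.0953 0.1498] F [-1.  -0.9 -3.9] w 0.0255 err mm [  4.2  -0.8 -12.8] rotvec [0.0029 0.0068 0.0169]
0.001 0.002 0.006 0.0003 -0.0014 0.0043 255; 0.001 0.002 0.005 0.0004 -0.0014 0.0043 255; 0.001 0.003 0.006 0.0003 -0.0014 0.0042 255
```

>>> servo_tool --rows "0.001 0.002 0.006 0 -0.001 0.004 255; 0.001 0.002 0.005 0 -0.001 0.004 255; 0.001 0.002 0.005 0 -0.001 0.003 255; 0 0 0 0 0 0 255"

```text
t: 16.47
ee_pos: [0.501, 0.0925, 0.1377]
eef_rot: [0.71, -0.704, 0.0, 0.0]
force: [-0.7, -0.3, -4.3]
gripper_width: 0.0254
```

>>> servo_tool --rows "0 0 0 0 0 0.001 255; 0 0 0 0 0 0.001 255"

```text
t: 16.63
ee_pos: [0.5011, 0.0917, 0.1353]
eef_rot: [0.71, -0.705, 0.0, 0.0]
force: [-0.1, -0.5, -4.3]
gripper_width: 0.0254
```

>>> servo_tool --rows "0 0 0 0 0 0.001 255; 0 0 0 0 0 0.001 255"

```text
t: 16.8
ee_pos: [0.5012, 0.0914, 0.1332]
eef_rot: [0.709, -0.705, 0.0, 0.0]
force: [0.1, 0.5, -3.1]
gripper_width: 0.0253
```

>>> servo_tool --rows "0 0 0 0 0 0.001 255; 0 0 0 0 0 0.001 255"

```text
t: 16.97
ee_pos: [0.5018, 0.0919, 0.1329]
eef_rot: [0.71, -0.705, 0.001, -0.0]
force: [-5.7, -0.5, 7.5]
gripper_width: 0.0253
```

>>> servo_tool --rows "-0.001 0 0 -0.0005 0.0003 0.0013 255; -0.001 0 0 0 0.0003 0.0013 255; -0.001 0 0 0 0.0003 0.0013 255"

```text
t: 17.22
ee_pos: [0.5016, 0.0939, 0.1328]
eef_rot: [0.71, -0.704, 0.001, -0.001]
force: [-4.0, -1.3, 6.8]
gripper_width: 0.025
```

>>> servo_tool --rows "-0.001 0 0 0 0.0003 0.0014 255; -0.001 0 0 0 0.0003 0.0014 255; -0.001 0 0 0 0.0003 0.0014 255"

```text
t: 17.47
ee_pos: [0.5016, 0.0956, 0.1328]
eef_rot: [0.71, -0.704, 0.001, -0.002]
force: [-4.0, 0.5, 8.2]
gripper_width: 0.0254
```

>>> servo_tool --rows "-0.001 0 0 0 0.0003 0.0014 255; -0.001 0 0 0 0.0003 0.0014 255; -0.001 0 0 0 0.0003 0.0014 255"

```text
t: 17.72
ee_pos: [0.5015, 0.0972, 0.1327]
eef_rot: [0.711, -0.703, 0.001, -0.002]
force: [-4.9, 0.8, 6.6]
gripper_width: 0.0252
```

>>> servo_tool --rows "-0.001 0 0 0.0005 0.0003 0.0017 255; -0.001 0 0 0.0005 0.0003 0.0017 255; -0.001 0 0 0.0005 0.0003 0.0017 255"

```text
t: 17.97
ee_pos: [0.5015, 0.0977, 0.132]
eef_rot: [0.711, -0.703, 0.001, -0.003]
force: [-5.3, -0.2, 8.4]
gripper_width: 0.025
```

>>> servo_tool --rows "-0.001 0 0 0.0005 0.0003 0.0019 255; -0.001 0 0 0.0005 0.0003 0.0019 255; -0.001 0 0 0.0005 0.0003 0.0019 255"

```text
t: 18.22
ee_pos: [0.5016, 0.0981, 0.1312]
eef_rot: [0.712, -0.703, 0.001, -0.004]
force: [-5.8, 0.5, 13.4]
gripper_width: 0.0253
```

>>> servo_tool --rows "-0.001 0 0 0.0005 0.0003 0.0019 255; -0.001 0 0 0.0005 0.0003 0.0019 255; -0.001 0 0 0.0005 0.0003 0.0019 255"

```text
t: 18.47
ee_pos: [0.5015, 0.099, 0.1312]
eef_rot: [0.712, -0.702, 0.001, -0.005]
force: [-6.5, 1.0, 12.8]
gripper_width: 0.0254
```

>>> servo_tool --rows "0 0 0 0 0 0.001 255; 0 0 0 0 0 -0.006 255; 0 0 0 0 0 -0.014 255; 0 0 0 0 0 -0.012 255; 0 0 0 0.010 0 -0.004 255"

```text
t: 18.88
ee_pos: [0.5002, 0.0913, 0.1685]
eef_rot: [0.714, -0.701, -0.0, -0.005]
force: [1.0, 1.2, -4.2]
gripper_width: 0.025
```

>>> servo_tool --rows "0 0 0 0.020 0 0 255; 0 0 0 0.022 -0.001 0 255; 0 0 0 0.022 -0.001 0 255; 0 0 0 0.022 -0.001 0 255; 0 0 0 0.022 -0.001 0 255"

```text
t: 19.3
ee_pos: [0.5071, -0.0196, 0.1694]
eef_rot: [0.716, -0.698, 0.001, -0.007]
force: [1.0, -0.8, -4.7]
gripper_width: 0.0251
```

Run:
```python
from h import *
plan([.5345,-.1648,.165],-95.2,9,255)
new={n:cam(n) for n in("top","side")}
for n in new:
    c0=dict(np.load(n+"0.npz"));c1=new[n];X0=cloud(c0);X1=cloud(c1)
    for i in range(5):
        y=.1447+(i-2)*.024
        z=[]
        for X in(X0,X1):
            m=(abs(X[...,0]-.5)<.033)&(abs(X[...,1]-y)<.0095)&(X[...,2]>.054)&(X[...,2]<.08)
            z.append(np.median(X[m][:,2])*1000)
        print(n,i+1,np.round(z,2),round(z[0]-z[1],2))
```

```text
t 19.3 pos [ 0.5071 -0.0196  0.1694] F [ 1.  -0.8 -4.7] w 0.0251 err mm [  27.4 -145.2   -4.4] rotvec [-0.0108  0.0088  0.1174]
-0.001 0.001 0.013 0.0162 -0.0026 0.0004 255; -0.001 0.001 0.013 0.0162 -0.0028 0.0004 255; -0.001 0.001 0.013 0.0161 -0.003 0.0004 255; -0.001 0.001 0.013 0.0161 -0.0033 0.0004 255; -0.001 0.001 0.013 0.016 -0.0035 0.0004 255
-0.001 0.001 0.013 0.016 -0.0037 0.0005 255; -0.002 0.001 0.013 0.016 -0.0038 0.0005 255; -0.001 0.001 0.013 0.0159 -0.0041 0.0005 255; -0.002 0.001 0.013 0.0159 -0.0043 0.0004 255
top 1 [65.19 62.45] 2.74
top 2 [65.35 62.23] 3.12
top 3 [64.14 61.04] 3.1
top 4 [61.91 59.08] 2.83
top 5 [61.4  58.53] 2.88
side 1 [64.84 61.82] 3.02
side 2 [65.   61.91] 3.09
side 3 [63.85 60.72] 3.14
side 4 [61.5  58.21] 3.29
side 5 [60.05 57.03] 3.02
```

All five slats are down 3 mm within noise, in both views. Now I'll return the roller.

>>> servo_tool --rows "-0.001 0.001 0.013 0.016 -0.003 0 255; -0.001 0.001 0.013 0.018 -0.003 0 255; -0.001 0.001 0.013 0.018 -0.003 0 255; -0.001 0.001 0.013 0.018 -0.003 0 255; -0.001 0.001 0.013 0.018 -0.003 0 255"

```text
t: 19.82
ee_pos: [0.5212, -0.116, 0.1681]
eef_rot: [-0.691, 0.723, -0.001, 0.002]
force: [0.8, 0.3, -5.4]
gripper_width: 0.0249
```

>>> servo_tool --rows "-0.001 0.001 0.013 0.016 -0.004 0 255; -0.001 0.001 0.013 0.014 -0.004 0 255; -0.001 0.001 0.013 0.008 -0.003 0 255; 0 0 0.008 0 -0.002 0 255; 0 0 0 0 0 0 255"

```text
t: 20.23
ee_pos: [0.5326, -0.1666, 0.1671]
eef_rot: [-0.668, 0.744, -0.001, -0.001]
force: [0.6, 0.6, -3.6]
gripper_width: 0.025
```

>>> servo_tool --rows "0 0 0 0 0 0 255; 0 0 0 0 0 0 255"

```text
t: 20.4
ee_pos: [0.5329, -0.1651, 0.1669]
eef_rot: [-0.669, 0.744, -0.0, -0.001]
force: [-0.7, -0.8, -4.4]
gripper_width: 0.025
```

```bash
python3 -c "
from h import *
plan([.5367,-.165,.15],-95.2,3,255)"
```

```text
t 20.4 pos [ 0.5329 -0.1651  0.1669] F [-0.7 -0.8 -4.4] w 0.025 err mm [  3.8   0.1 -16.9] rotvec [ 0.001  -0.0013 -0.0155]
0 -0 -0.005 -0.0002 -0.0013 0.0056 255; 0 -0.001 -0.005 -0.0001 -0.0013 0.0056 255; 0.001 -0 -0.006 -0.0002 -0.0012 0.0057 255
```

>>> servo_tool --rows "0 0 -0.005 0 -0.001 0.004 255; 0 0 -0.005 0 -0.001 0.004 255; 0.001 0 -0.005 0 -0.001 0.004 255; 0 0 0 0 -0.0005 0 255; 0 0 0 0 0 0 255"

```text
t: 20.82
ee_pos: [0.5369, -0.1612, 0.1536]
eef_rot: [-0.677, 0.736, 0.0, 0.0]
force: [0.1, 0.4, -5.1]
gripper_width: 0.0251
```

Run:
```python
from h import *
plan([.5367,-.165,.13],-95.2,3,255)
s=bot.observe();zb=s["ee_pos"][2]-.0822+.072
for n in("top","side"):
    c=cam(n);X=cloud(c)
    P=X[(abs(X[...,2]-zb)<.005)&(abs(X[...,0]-.535)<.07)&(abs(X[...,1]+.165)<.06)]
    r=cv2.minAreaRect((P[:,:2]*1000).astype(np.float32));print(n,len(P),np.round(r[0],1),np.round(r[1],1),round(r[2],1))
    for side in(-1,1):
        Q=P[(P[:,0]-.535)*side>.028];print(len(Q),np.median(Q,0).round(4),"exp z",zb.round(4), "x ext",Q.min(0)[0].round(3),Q.max(0)[0].round(3))
    cv2.imwrite(f"pics/{n}4.png",cv2.resize(c["color"][140:300,290:490,::-1],None,fx=3.5,fy=3.5))
```

```text
t 20.82 pos [ 0.5369 -0.1612  0.1536] F [ 0.1  0.4 -5.1] w 0.0251 err mm [ -0.2  -3.8 -23.6] rotvec [-0.0001  0.0002  0.0078]
-0 0 0.003 0.0013 -0 0.0079 255; -0 0 0.002 0.0013 -0 0.0078 255; -0 0 0.003 0.0012 -0.0001 0.0079 255
top 122 [ 506.8 -153.3] [16.2 41. ] 85.4
91 [ 0.4947 -0.1517  0.144 ] exp z 0.1434 x ext 0.486 0.506
  return _methods._mean(a, axis=axis, dtype=dtype,
  ret = um.true_divide(
Traceback (most recent call last):
ValueError: zero-size array to reduction operation minimum which has no identity
```

Run:
```python
from h import *
s=bot.observe();zb=s["ee_pos"][2]-.0822+.072
c0=dict(np.load("side0.npz"));c=cam("side")
for c,z,p in((c0,.072,(.5348,-.1645)),(c,zb,s["ee_pos"][:2])):
    X=cloud(c);D=X-[*p,z]
    m=(abs(D[...,2])<.004)&(abs(D[...,0])<.07)&(abs(D[...,1])<.06)
    P=X[m]
    r=cv2.minAreaRect((P[:,:2]*1000).astype(np.float32));print(len(P),np.round(r[0],1),np.round(r[1],1),round(r[2],1))
    for sd in(-1,1):
        Q=P[(P[:,0]-.535)*sd>.028];print(len(Q),np.median(Q,0).round(4),z,"x ext",Q.min(0)[0].round(3),Q.max(0)[0].round(3))
cv2.imwrite("pics/side4.png",cv2.resize(c["color"][140:300,290:490,::-1],None,fx=3.5,fy=3.5))
```

```text
332 [ 534.7 -165.3] [ 33.  100.3] 85.8
116 [ 0.495  -0.1587  0.0721] 0.072 x ext 0.484 0.507
89 [ 0.5746 -0.1636  0.0722] 0.072 x ext 0.563 0.585
343 [ 535.1 -159.7] [ 31.4 100.3] 86.0
111 [ 0.4952 -0.1546  0.1436] 0.14330821720694464 x ext 0.484 0.507
86 [ 0.5747 -0.1601  0.1434] 0.14330821720694464 x ext 0.564 0.586
```

View pics/side4.png

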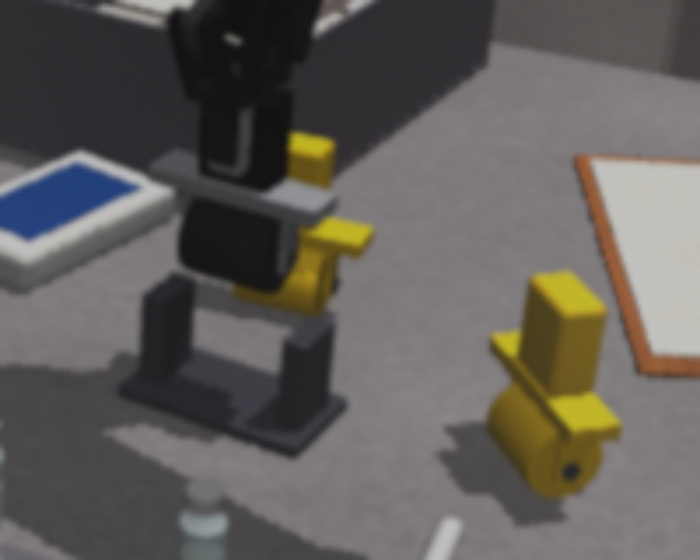

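The roller hangs level over the stand. In x and yaw it matches the original within 0.5 mm, and it needs −4 mm in y. I'll correct that and lower in stages.

>>> servo_tool --rows "0 0 0.003 0.002 0 0.005 255; 0 0 0.003 0.002 0 0.005 255; 0 0 0.002 0.001 0 0.004 255; 0 0 0 0 0 0 255; 0 0 0 0 0 0 255"

```text
t: 21.33
ee_pos: [0.5363, -0.1675, 0.1384]
eef_rot: [-0.673, 0.739, -0.0, 0.0]
force: [1.1, 0.5, -4.7]
gripper_width: 0.0252
```

```bash
python3 -c "
from h import *
plan([.5365,-.1653,.11],-95.2,3,255)"
```

```text
t 21.33 pos [ 0.5363 -0.1675  0.1384] F [ 1.1  0.5 -4.7] w 0.0252 err mm [  0.2   2.2 -28.4] rotvec [-0.0004 -0.0003 -0.0024]
-0 -0 -0.001 -0.0007 -0 0.0095 255; -0 -0 -0.001 -0.0007 -0 0.0095 255; -0 -0 -0 -0.0008 -0 0.0094 255
```

>>> servo_tool --rows "0 0 -0.001 -0.001 0 0.006 255; 0 0 -0.001 -0.001 0 0.006 255; 0 0 0 0 0 0.006 255; 0 0 0 0 0 0.004 255; 0 0 0 0 0 0 255"

```text
t: 21.75
ee_pos: [0.5364, -0.1652, 0.1139]
eef_rot: [-0.674, 0.739, -0.0, 0.0]
force: [-0.5, -0.9, -4.2]
gripper_width: 0.025
```

```bash
python3 -c "
from h import *
plan([.5365,-.1653,.085],-95.2,4,255)"
```

```text
t 21.75 pos [ 0.5364 -0.1652  0.1139] F [-0.5 -0.9 -4.2] w 0.025 err mm [  0.1  -0.1 -28.9] rotvec [-0.0002 -0.0002 -0.0003]
-0 -0 -0 0 -0 0.0072 255; -0 -0 -0 0 -0 0.0072 255; -0 -0 -0 0 -0.0001 0.0073 255; -0 -0 -0 0.0001 -0 0.0072 255
```

>>> servo_tool --rows "0 0 0 0 0 0.006 255; 0 0 0 0 0 0.006 255; 0 0 0 0 0 0.006 255; 0 0 0 0 0 0.004 255; 0 0 0 0 0 0 255"

```text
t: 22.17
ee_pos: [0.5363, -0.1651, 0.0892]
eef_rot: [-0.674, 0.738, 0.0, -0.0]
force: [-0.6, 0.4, -5.4]
gripper_width: 0.0253
```

>>> servo_tool --rows "0 0 0 0 0 0.002 255; 0 0 0 0 0 0 255"

```text
t: 22.33
ee_pos: [0.5361, -0.165, 0.0867]
eef_rot: [-0.674, 0.738, 0.0, -0.0]
force: [0.9, 0.5, -4.5]
gripper_width: 0.0253
```

```bash
python3 -c "
from h import *
plan([.5365,-.1653,.082],-95.2,2,255)"
```

```text
t 22.33 pos [ 0.5361 -0.165   0.0867] F [ 0.9  0.5 -4.5] w 0.0253 err mm [ 0.4 -0.3 -4.7] rotvec [ 0.0007  0.0001 -0.0001]
0 0 -0 0.0001 -0.0002 0.0023 255; 0.001 0 -0 0.0002 -0.0002 0.0024 255
```

>>> servo_tool --rows "0 0 0 0 0 0.002 255; 0 0 0 0 0 0.001 255; 0 0 0 0 0 0 255"

```text
t: 22.58
ee_pos: [0.5366, -0.1652, 0.0839]
eef_rot: [-0.674, 0.739, -0.0, 0.0]
force: [0.2, -0.5, -4.2]
gripper_width: 0.0256
```

>>> servo_tool --rows "0 0 0 0 0 0.0007 255; 0 0 0 0 0 0.0007 255"

```text
t: 22.75
ee_pos: [0.5369, -0.1653, 0.0829]
eef_rot: [-0.674, 0.739, -0.001, 0.0]
force: [0.3, -0.7, -3.9]
gripper_width: 0.0251
```

>>> servo_tool --rows "0 0 0 0 0 0.0007 255; 0 0 0 0 0 0.0007 255"

```text
t: 22.92
ee_pos: [0.537, -0.1653, 0.0821]
eef_rot: [-0.674, 0.739, -0.001, 0.0]
force: [-6.2, 1.7, 6.8]
gripper_width: 0.0249
```

>>> servo_tool --rows "0 0 0 0 0 0 255; 0 0 0 0 0 0 200; 0 0 0 0 0 0 60; 0 0 0 0 0 0 60; 0 0 0 0 0 0 60" --force 20

```text
t: 23.33
ee_pos: [0.5387, -0.1657, 0.0836]
eef_rot: [-0.674, 0.739, -0.002, 0.001]
force: [0.1, -0.1, 0.1]
gripper_width: 0.0607
```

>>> servo_tool --rows "0 0 0 0 0 0 60; 0 0 0 0 0 0 60; 0 0 0 0 0 -0.003 60; 0 0 0 0 0 -0.006 60; 0 0 0 0 0 -0.010 60"

```text
t: 23.75
ee_pos: [0.5382, -0.1655, 0.1028]
eef_rot: [-0.674, 0.738, -0.002, 0.001]
force: [-0.2, 1.5, -0.9]
gripper_width: 0.0652
```

```bash
python3 -c "
from h import *
plan([.536,-.165,.2],-95.2,7)"
```

```text
t 23.75 pos [ 0.5382 -0.1655  0.1028] F [-0.2  1.5 -0.9] w 0.0652 err mm [-2.2  0.5 97.2] rotvec [-0.0044 -0.0009 -0.0001]
-0.001 -0 -0 -0 0.0003 -0.0139 60; -0.001 -0 -0 -0 0.0003 -0.0139 60; -0 -0 -0 -0.0001 0.0003 -0.0139 60; -0.001 -0 -0 -0 0.0003 -0.0139 60; -0 -0 -0 -0.0001 0.0003 -0.0139 60
-0.001 -0 -0 -0 0.0003 -0.0138 60; -0 -0.001 -0 -0.0001 0.0003 -0.0139 60
```

Clear. Next I'll retreat up and to the side, toward −x so the roller is in view.

>>> servo_tool --rows "0 0 0 0 0 -0.014 60; 0 0 0 0 0 -0.016 60; 0 0 0 0 0 -0.018 60; 0 0 0 0 0 -0.018 60; 0 0 0 0 0 -0.018 60"

```text
t: 24.17
ee_pos: [0.5367, -0.165, 0.1927]
eef_rot: [-0.674, 0.738, -0.001, 0.001]
force: [0.6, 0.0, 0.4]
gripper_width: 0.0654
```

>>> servo_tool --rows "0 0 0 0.012 0.004 -0.012 60; 0 0 0 0.024 0.006 -0.005 60; 0 0 0 0.026 0.006 0 60; 0 0 0 0.026 0.006 0 60; 0 0 0 0.024 0 0 60"

```text
t: 24.58
ee_pos: [0.5098, -0.2705, 0.2237]
eef_rot: [-0.68, 0.733, -0.007, 0.006]
force: [0.6, 0.1, -0.2]
gripper_width: 0.0653
```

>>> servo_tool --rows "0 0 0 0.020 0 0 60; 0 0 0 0.010 0 0 60; 0 0 0 0 0 0 60; 0 0 0 0 0 0 60; 0 0 0 0 0 0 60"

```text
t: 25.0
ee_pos: [0.5055, -0.3071, 0.2283]
eef_rot: [-0.677, 0.736, -0.01, 0.006]
force: [0.3, 0.3, 0.2]
gripper_width: 0.0651
```

Run:
```python
from h import *
for n in("top","side"):
    c=cam(n);X=cloud(c)
    c0=dict(np.load(n+"0.npz"))
    for nm,lo,hi in(("grip",.118,.13),("bar",.067,.077)):
      for cc in(c0,c):
        Y=cloud(cc);sat=np.ptp(cc["color"].astype(int),axis=2)
        P=Y[(abs(Y[...,0]-.535)<.07)&(abs(Y[...,1]+.163)<.05)&(Y[...,2]>lo)&(Y[...,2]<hi)&(sat<40)]
        r=cv2.minAreaRect((P[:,:2]*1000).astype(np.float32));print(n,nm,np.round(r[0],1),np.round(r[1],1),round(r[2],1),np.median(P[:,2]).round(4))
    cv2.imwrite(f"pics/{n}5.png",c["color"][:,:,::-1])
    for i in range(5):
        y=.1447+(i-2)*.024;z=[]
        for Y in(cloud(c0),X):
            m=(abs(Y[...,0]-.5)<.033)&(abs(Y[...,1]-y)<.0095)&(Y[...,2]>.054)&(Y[...,2]<.08);z.append(np.median(Y[m][:,2])*1000)
        print(i+1,round(z[0]-z[1],2),end="; ")
    print()
print(bot.observe()["force"],bot.observe()["t"],abs(bot.observe()["dq"]).max())
```

```text
top grip [ 535.4 -165.7] [26.2 44.1] 86.2 0.1243
top grip [ 536.2 -166. ] [26.1 44.1] 84.4 0.1245
top bar [ 535.3 -166.1] [ 29.7 100.2] 84.3 0.0728
top bar [ 535.8 -165.7] [27.9 99.8] 85.3 0.0728
1 2.94; 2 3.14; 3 3.0; 4 3.0; 5 2.66; 
side grip [ 534.8 -163.1] [27.4 43.7] 83.0 0.1237
side grip [ 535.5 -163.7] [25.9 43.4] 85.9 0.1235
side bar [ 534.8 -164.2] [ 31.7 100.5] 84.5 0.072
side bar [ 535.8 -165.3] [ 32.1 102. ] 85.2 0.0721
1 2.87; 2 3.06; 3 3.09; 4 3.13; 5 3.05; 
[ 0.27176152 -0.49131755  0.4351032 ] 25.1 0.003716342607788588
```

View pics/side5.png

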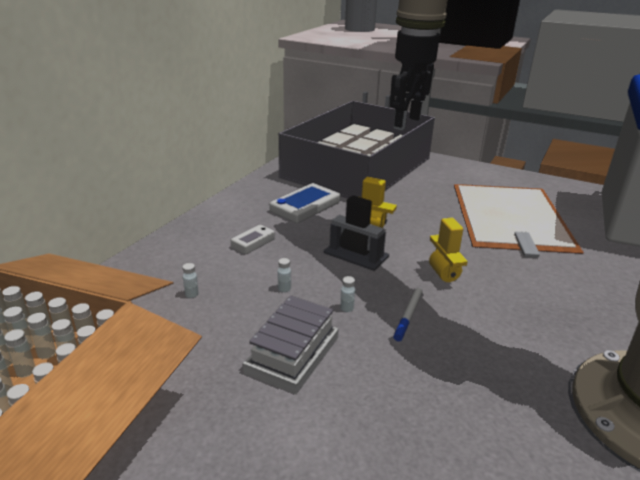

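The side view shows the roller upright on its stand at (357,240), and the vials, marker, logger and cold pack where they were. The roller is within about 1 mm of its original pose, and every slat reads about 3 mm down.

```bash
python3 -c "
from bench import hand_in
print(hand_in())"
```

```text
the job is handed in; nothing more can be done
None
```

The job is handed in: I rolled the sheet with the hand roller until all five slats read home, then set the roller back upright on its stand and let go. It took about 25 s of the 72 s.

- **Slats:** In the last check the five slats had dropped 2.7–3.1 mm in both depth views, against 3 mm nominal. Slat 5 was the one disagreement, at 2.7 mm from the top camera and 3.05 mm from the side. It did not move under a final press of about 17 N.
- **Slat 1 pressed twice:** The first pass left slat 1 only about 1.6 mm down, because the drum was also bearing on slat 2's edge. I went back, set the roller down on slat 1 alone and pressed it home.
- **Pressing force:** The final presses were about 17–20 N. One brief reading on slat 4 was about 24–25 N vertically, after adding back the roller's weight, and up to about 26 N with the sideways force included. That is right at the 25 N limit, and I can't tell whether the glass was overloaded.
- **Roller and other things:** The roller is back within about 1 mm and about 1–3° (measurement noise) of its original pose. The gripper is clear of everything. The vials, logger, marker, cold pack and yellow look-alikes look unmoved in the last side picture.

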